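Close the storage dishes

ROBOT

A 6-joint arm with a two-finger parallel gripper is mounted at the origin on the work surface. World frame = base frame: x ahead of the robot, y to its left, z up, the work surface at z = 0. Lengths are in m, angles in rad, forces in N, time in s.
With the tool pointing down it reaches from about 0.325 to 0.9 m from the base axis. Payload 6.1 kg.
Tool frame: the origin (TCP) lies midway between the tips of the shut fingers; the grasp point (between the pads) lies 19 mm behind it; z points along the fingers, y is the line along which they close (so a half turn about z gives the same grasp; the last joint's range is limited). The gripper opens to 85 mm and grips with 20 to 120 N. Pads are 22 mm wide; open, the fingers measure 114 mm over their backs; the gripper's body (76 mm by 85 mm) begins 54 mm behind the grasp point. The pads swing forward as they close: fully open they stand 13 mm farther back than shut.
Start: joints at [1.216, 0.22, 1.526, -0, 1.395, -0.126], TCP at [0.142, 0.609, 0.231] pointing down, gripper open.
Joint ranges: [-2.98, 2.98], [-0.91, 2.08], [0.09, 2.57], [-1.24, 4.39], [0.2, 2.65], [-2.68, 2.68]. Speed limits (rad/s): [2.57, 2.57, 3.01, 3.14, 3.14, 3.14].

INTERFACE

Orientations are given as [roll, pitch, yaw] about the fixed x, y, z axes, in that order (R = Rz(yaw) Ry(pitch) Rx(roll)).
In Python, from plant import movep, move_l, set_joints, gripper_to, hold, inverse_kinematics, observe, get_image, get_calibration, Unreachable, job_done gives the robot as it stands. Calls block until the motion is done:
- movep(position, orientation): joint-space move of the TCP to a pose.
- move_l(position, feed=0.15, rotation=None, max_force=None): straight line of the TCP; rotation=None keeps the orientation; feed is the mean speed in m/s. With max_force (N) it stops when the force on the tool has changed by that much, and returns True; else False.
- set_joints(angles): joint-space move.
- gripper_to(opening, f_grip=None): finger opening in m; f_grip is the grip in N (None keeps the last); returns when the fingers have stopped.
- hold(seconds).
- inverse_kinematics(position, orientation): joint angles nearest the present ones, or None.
- observe(): the state.
- get_image(name): name is "side" or "top"; returns (picture, depth): 400x640x3 uint8, red, green, blue; 400x640 float32, m along the optical axis (not along the pixel's ray), 0 where there is no reading.
- get_calibration(name): a dict with "intrinsics" (3x3 intrinsics, pixels), "world_from_camera" (4x4, takes a point from camera to world coordinates). Camera axes: x right, y down, z forward; pixel columns grow to the right and rows downward; lengths in m; the calibration is good to about 2 mm. A picture is of the moment at which its call begins. get_calibration takes no time and is no camera call.
A pose or a line that the arm cannot do raises Unreachable and nothing moves.
- job_done(): hands the job in; it is judged then, once.
The state is a dict: "time_s": time; "q": joint angles; "joint_velocities": joint speeds; "joint_torque": joint torques, N m; "eef_pos": TCP position; "tcp_rot": TCP orientation; "ft_force": force on the tool from outside, world axes, zero at the start; "torque": the same for the moment, N m; "opening": finger opening in m; "grasp_force": force on a finger pad.
Only numpy, scipy, OpenCV 4.12 (cv2) and the standard library are available. Lean on these libraries where they do the work, as an engineer would, in place of code of your own. Each camera call takes 0.05 s, during which the arm holds its last target. There are 200 camera calls.

TASK

Put every wooden lid on the white dish that it fits - large round, small round, square and oblong - so that each sits fully down and level in its dish's mouth. Leave the dishes standing where they are, do not push the salt shaker or the spice jar about, and let go of everything at the end.

Things in the scene. Friction and masses are not known exactly. Their poses are not given: they have to be found in the camera images.
- dish_large_round: Round white dish, the larger of the two: 112 mm outside, mouth 104 mm across. White ceramic, 50 mm high, walls 4 mm, floor 5 mm thick, about 450 g; loose on the counter, open at the top. Origin: centre of the underside, z up.
- dish_small_round: Round white dish, the smaller of the two: 78 mm outside, mouth 70 mm across. White ceramic, 50 mm high, walls 4 mm, floor 5 mm thick, about 350 g; loose on the counter, open at the top. Origin: centre of the underside, z up.
- dish_square: Square white dish: 92 x 92 mm outside, mouth 84 x 84 mm; x and y run along its sides. White ceramic, 50 mm high, walls 4 mm, floor 5 mm thick, about 420 g; loose on the counter, open at the top. Origin: centre of the underside, z up.
- dish_oblong: Oblong rectangular white dish: 128 mm (x) by 78 mm (y) outside, mouth 120 x 70 mm. White ceramic, 50 mm high, walls 4 mm, floor 5 mm thick, about 450 g; loose on the counter, open at the top. Origin: centre of the underside, z up.
- lid_large_round: Round pale wooden lid, the larger: plate 124 mm across, plug 88 mm. About 130 g. Plug below 12 mm deep, overhanging plate 5 mm, dark bar handle on top 22 tall, 14 wide, 50 long (along x); 39 high. Origin: centre of plug underside, z up; lies plug down. Seated: plate on the dish rim, origin 38 mm above the dish origin, 8 mm play all round.
- lid_small_round: Round pale wooden lid, the smaller: plate 90 mm across, plug 54 mm. About 80 g. Plug below 12 mm deep, overhanging plate 5 mm, dark bar handle on top 22 tall, 14 wide, 40 long (along x); 39 high. Origin: centre of plug underside, z up; lies plug down. Seated: plate on the dish rim, origin 38 mm above the dish origin, 8 mm play all round.
- lid_square: Square pale wooden lid: plate 104 x 104 mm, plug 68 x 68 mm. About 110 g. Plug below 12 mm deep, overhanging plate 5 mm, dark bar handle on top 22 tall, 14 wide, 50 long (along x); 39 high. Origin: centre of plug underside, z up; lies plug down. Seated: plate on the dish rim, origin 38 mm above the dish origin, 8 mm play all round.
- lid_oblong: Oblong rectangular pale wooden lid: plate 140 mm (x) by 90 mm (y), plug 104 x 54 mm, handle along its long side. About 120 g. Plug below 12 mm deep, overhanging plate 5 mm, dark bar handle on top 22 tall, 14 wide, 50 long (along x); 39 high. Origin: centre of plug underside, z up; lies plug down. Seated: plate on the dish rim, origin 38 mm above the dish origin, 8 mm play all round.
- salt_shaker: Plain steel salt shaker, 42 mm wide at the foot, 64 mm high, standing among the dishes; not to be disturbed. Origin: centre of its underside.
- spice_jar: Small closed spice jar with a paper label and black cap, 40 mm wide, 60 mm high, standing among the dishes; not to be disturbed. Origin: centre of its underside.
Not all that is in view belongs to the job. What is shaped like the lid_small_round but orange or yellow is not meant.

How it is judged:
By the outcome, as a careful person would: the job done as asked, in the order asked, and still so for the second after the job is handed in, with the robot touching nothing.
It also fails if it takes over 120 s, if anything falls off the work surface, if the arm or the gripper's body presses on something with over 40 N, if the wrist force passes 120 N, or if a joint passes its speed limit or range.

## Working session

There is one attempt and no reset: what is moved stays moved. The work goes in short steps, each a Python script; the robot and the scene stay as the last script left them, time stands still between calls to the robot, and variables do not carry over. Pictures are saved under pics/ and viewed, at most 14 in all, crops included, and the job is handed in when it is done.

```bash
ls; mkdir -p pics; python3 - <<'E'
from plant import *
import cv2,numpy as np
for n in("top","side"):
    p,d=get_image(n); cv2.imwrite(f"pics/{n}0.png",p[:,:,::-1]); np.savez(f"{n}0.npz",p=p,d=d)
    c=get_calibration(n); print(n,np.round(c["intrinsics"],2).tolist(),np.round(c["world_from_camera"],4).tolist())
print(observe()["time_s"],observe()["tcp_rot"],observe()["eef_pos"])
E
```

```text
pics
top [[361.14, 0.0, 322.54], [0.0, 361.14, 199.47], [0.0, 0.0, 1.0]] [[0.0285, -0.9811, 0.1914, 0.3741], [-0.9995, -0.0252, 0.0193, -0.022], [-0.0141, -0.1919, -0.9813, 1.0673], [0.0, 0.0, 0.0, 1.0]]
side [[515.52, 0.0, 322.76], [0.0, 515.52, 196.15], [0.0, 0.0, 1.0]] [[0.9632, -0.1817, 0.1982, 0.2835], [-0.2687, -0.6741, 0.688, -0.9373], [0.0086, -0.716, -0.6981, 0.98], [0.0, 0.0, 0.0, 1.0]]
0.1 [-3.13980581e+00 -2.32971539e-04  2.91279280e+00] [0.14155587 0.60818664 0.23027426]
```

View pics/top0.png

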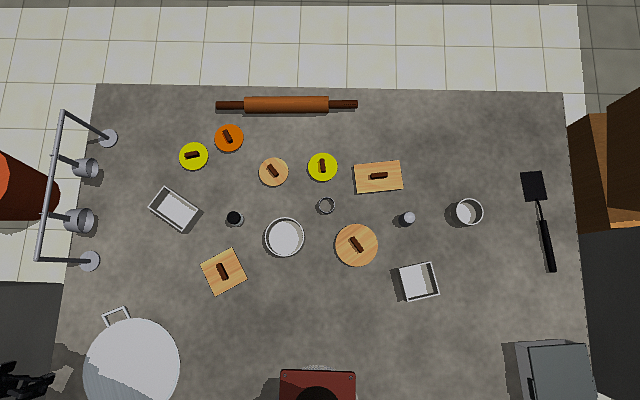

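View pics/side0.png

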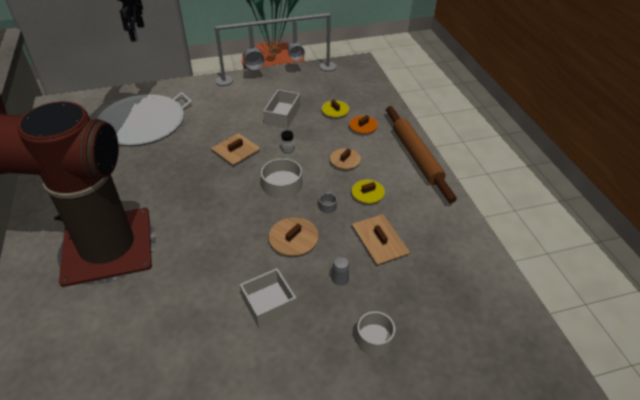

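Top view: wooden lids are at small round (274,172), large round (357,245), square (223,271) and oblong (378,177). Dishes are at large (284,237), small (466,212), square (418,281) and oblong (175,208). The spice jar is at (234,219), the salt shaker at (407,219) and a steel ring at (326,206).

Things that could pass for the small round lid are yellow (193,156), orange (229,138), yellow (322,167) and pale wood (274,172). I choose the pale wood one at (274,172), which is (345,159) in the side view.

```bash
cat > vis.py <<'E'
import numpy as np,cv2
from plant import get_calibration
def cloud(n,d):
    c=get_calibration(n);K,T=c["intrinsics"],c["world_from_camera"]
    v,u=np.mgrid[:d.shape[0],:d.shape[1]]
    P=np.stack([(u-K[0][2])/K[0][0]*d,(v-K[1][2])/K[1][1]*d,d],-1)
    return P@np.array(T)[:3,:3].T+np.array(T)[:3,3]
def proj(n,X):
    c=get_calibration(n);T=np.linalg.inv(c["world_from_camera"]);p=np.array(c["intrinsics"])@(T[:3,:3]@X+T[:3,3]);return p[:2]/p[2]
def rect(xy):
    (x,y),(w,h),a=cv2.minAreaRect((xy*1000).astype(np.float32))
    if w<h:w,h,a=h,w,a+90
    return np.round([x/1000,y/1000],4),round(w),round(h),round(((a+90)%180)-90,1)
def blob(m,seed,r):
    w=np.zeros(m.shape,np.uint8);cv2.circle(w,tuple(seed),r,1,-1)
    return (m&(w>0))
lids=dict(large=(357,245,30),small=(274,172,22),square=(223,271,33),oblong=(378,177,33))
dishes=dict(large=(284,237,28),small=(466,212,22),square=(418,281,29),oblong=(175,208,34))
E
python3 - <<'E'
from vis import *
C={};H={};R={}
for n in("top","side"):
    z=np.load(n+"0.npz");R[n]=z["p"];C[n]=cloud(n,z["d"]);H[n]=cv2.cvtColor(z["p"],cv2.COLOR_RGB2HSV)
    g=C[n][np.abs(C[n][...,2])<.02]; print(n,"table z",np.median(g[:,2]).round(4))
def wood(n): h=H[n];return (h[...,0]>5)&(h[...,0]<23)&(h[...,1]>60)&(h[...,2]>110 if n=="top" else h[...,2]>70)
def dark(n): h=H[n];return ((h[...,0]<14)|(h[...,0]>172))&(h[...,1]>90)&(h[...,2]<(110 if n=="top" else 75))
def white(n): h=H[n];return (h[...,1]<40)&(h[...,2]>(120 if n=="top" else 60))
for k,(u,v,r) in lids.items():
    for n in("top","side"):
        if n=="top": s=(u,v)
        else:
            s=tuple(proj("side",C["top"][v,u]).astype(int))
        m=blob(wood(n),s,r+8);P=C[n];m2=blob(dark(n),s,r-4)
        pl=m&(P[...,2]>.009)&(P[...,2]<.026); hd=m2&(P[...,2]>.03)&(P[...,2]<.05)
        print("lid",k,n,s,"plate z",np.median(P[m][:,2]).round(4),rect(P[pl][:,:2]) if pl.sum()>20 else pl.sum(),"| handle z",np.percentile(P[m2][:,2],80).round(4),hd.sum(),rect(P[hd][:,:2]) if hd.sum()>8 else 0)
for k,(u,v,r) in dishes.items():
    for n in("top","side"):
        s=(u,v) if n=="top" else tuple(proj("side",C["top"][v,u]+[0,0,.03]).astype(int))
        P=C[n];m=blob(P[...,2]>.043,s,r+(0 if n=="top" else 12))
        q=P[m];(cx,cy),rr=cv2.minEnclosingCircle((q[:,:2]*1000).astype(np.float32))
        print("dish",k,n,s,m.sum(),"rim z",np.percentile(q[:,2],80).round(4),rect(q[:,:2]),"circ",round(cx),round(cy),round(rr))
for k,(u,v) in dict(shaker=(407,219),jar=(234,219),ring=(326,206)).items():
    m=blob(C["top"][...,2]>.02,(u,v),14);q=C["top"][m];print(k,rect(q[:,:2]),q[:,2].max().round(3))
im=cv2.resize(R["top"][130:215,180:350,::-1],None,fx=4,fy=4,interpolation=cv2.INTER_CUBIC);cv2.imwrite("pics/crop_small.png",im)
E
```

```text
top table z 0.0
side table z -0.0009
lid large top (357, 245) plate z 0.0168 (array([ 0.4484, -0.1021]), 122, 121, -88.8) | handle z 0.04 78 (array([ 0.4486, -0.1021]), 48, 13, 38.1)
lid large side (np.int64(292), np.int64(230)) plate z 0.0157 (array([ 0.4484, -0.1028]), 126, 123, -88.5) | handle z 0.0382 84 (array([ 0.4479, -0.1057]), 46, 11, 38.8)
lid small top (274, 172) plate z 0.0164 (array([0.6618, 0.1506]), 88, 86, -44.0) | handle z 0.0399 59 (array([0.6616, 0.1498]), 38, 13, 40.8)
lid small side (np.int64(342), np.int64(152)) plate z 0.0153 (array([0.6987, 0.1986]), 215, 90, 52.8) | handle z 0.0385 39 (array([0.6611, 0.143 ]), 38, 10, 40.8)
lid square top (223, 271) plate z 0.0161 (array([0.3625, 0.2782]), 104, 104, -59.9) | handle z 0.0397 91 (array([0.3626, 0.2769]), 47, 14, 31.4)
lid square side (np.int64(235), np.int64(143)) plate z 0.0154 (array([0.3621, 0.2765]), 111, 108, -60.4) | handle z 0.0371 54 (array([0.3628, 0.2717]), 46, 13, 26.2)
lid oblong top (378, 177) plate z 0.0168 (array([ 0.655 , -0.1658]), 140, 91, -82.4) | handle z 0.04 75 (array([ 0.6541, -0.1658]), 
[... 566 characters left out ...]
01 rim z 0.0501 (array([ 0.4413, -0.6684]), 619, 77, 66.6) circ 426 -662 310
dish square top (418, 281) 245 rim z 0.0516 (array([ 0.3409, -0.1753]), 297, 102, -83.3) circ 347 -174 155
dish square side (np.int64(268), np.int64(298)) 425 rim z 0.0499 (array([ 0.3459, -0.5772]), 722, 111, 88.9) circ 333 -577 364
dish oblong top (175, 208) 265 rim z 0.0503 (array([0.4496, 0.2443]), 546, 91, 64.7) circ 461 239 275
dish oblong side (np.int64(283), np.int64(103)) 387 rim z 0.0588 (array([ 0.3895, -0.1209]), 1639, 157, 77.2) circ 458 -136 820
shaker (array([ 0.4476, -0.1457]), 285, 37, -51.9) 1.067
jar (array([0.4559, 0.118 ]), 322, 39, 66.6) 1.067
ring (array([ 0.5622, -0.0136]), 46, 44, 2.0) 0.033
```

View pics/crop_small.png

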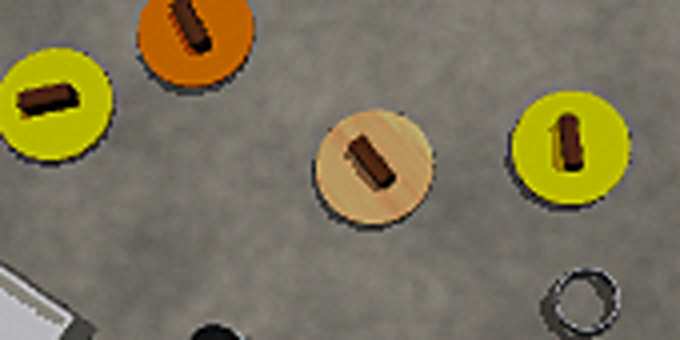

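The crop shows the pale wooden small lid at crop (375,167), i.e. full-image (274,172), with yellow and orange decoys on either side. The lids are measured consistently. For the dishes I need to drop pixels with no depth reading.

```bash
python3 - <<'E'
from vis import *
C={n:cloud(n,np.load(n+"0.npz")["d"]) for n in("top","side")}
for k,(u,v,r) in dishes.items():
    for n in("top","side"):
        s=(u,v) if n=="top" else tuple(proj("side",C["top"][v,u]+[0,0,.03]).astype(int))
        P=C[n];m=blob((P[...,2]>.044)&(P[...,2]<.056),s,r+(2 if n=="top" else 12))
        c,_=cv2.findContours(m.astype(np.uint8),0,1); 
        nb,L,st,_=cv2.connectedComponentsWithStats(cv2.dilate(m.astype(np.uint8),np.ones((3,3))))
        L=L*m; q=P[L==1+np.argmax([(L==i).sum() for i in range(1,nb)])]
        (cx,cy),rr=cv2.minEnclosingCircle((q[:,:2]*1000).astype(np.float32))
        print(k,n,m.sum(),len(q),"rim z",np.percentile(q[:,2],80).round(4),rect(q[:,:2]),"circ",round(cx),round(cy),round(rr))
for k,(u,v) in dict(shaker=(407,219),jar=(234,219)).items():
    P=C["top"];m=blob((P[...,2]>.02)&(P[...,2]<.08),(u,v),12);q=P[m];print(k,rect(q[:,:2]),q[:,2].max().round(3))
E
```

```text
large top 187 187 rim z 0.0505 (array([0.4643, 0.1038]), 110, 108, 2.2) circ 465 103 56
large side 240 199 rim z 0.0494 (array([0.4635, 0.1014]), 115, 109, 75.7) circ 464 102 59
small top 154 154 rim z 0.051 (array([ 0.5492, -0.4191]), 77, 76, -44.8) circ 549 -419 39
small side 269 269 rim z 0.0498 (array([ 0.5484, -0.4205]), 78, 76, 71.1) circ 548 -420 40
square top 233 233 rim z 0.0516 (array([ 0.3518, -0.2724]), 93, 92, -75.8) circ 352 -272 64
square side 390 390 rim z 0.0497 (array([ 0.3513, -0.2733]), 96, 94, -76.2) circ 351 -273 65
oblong top 241 241 rim z 0.0501 (array([0.5373, 0.4293]), 132, 78, 57.6) circ 538 428 74
oblong side 243 172 rim z 0.0496 (array([0.5362, 0.4272]), 137, 82, 55.8) circ 536 426 73
shaker (array([ 0.5255, -0.2439]), 35, 33, 1.8) 0.067
jar (array([0.5128, 0.2488]), 37, 36, -3.9) 0.063
```

Both views agree to about 2 mm: rims are at 0.050, plates at 0.0165 and handle tops at 0.039. I'll start with the large round lid.

```bash
cat > job.py <<'E'
import numpy as np
from plant import *
# lid x,y,angle | dish x,y,angle(None=any) | symmetry deg
J=dict(large=((.4485,-.1023,38.3),(.464,.1028,None),None),
       small=((.6617,.1503,40.8),(.549,-.4197,None),None),
       square=((.3625,.2775,30.2),(.3515,-.2729,14.0),90),
       oblong=((.655,-.166,-82.6),(.537,.4283,57.0),180))
UP=.16; GZ=.021
def rot(a): return [np.pi,0,(a+np.pi)%(2*np.pi)-np.pi]
def plan(k):
    (x,y,a),(X,Y,A),sym=J[k];best=None
    for p in (0,180):
        ds=[A-a+i*sym for i in range(-4,5)] if sym else range(-180,181,10)
        for d in ds:
            pr,dr=rot(np.radians(a+p)),rot(np.radians(a+p+d))
            qs=[inverse_kinematics(P,R) for P,R in (([x,y,UP],pr),([x,y,GZ],pr),([X,Y,UP],dr),([X,Y,GZ+.037],dr))]
            if any(q is None for q in qs): continue
            c=max(abs(qs[0][5]),abs(qs[2][5]))+.3*abs(qs[0][5]-qs[2][5])
            if best is None or c<best[0]: best=(c,pr,dr)
    return best
def pick(k):
    x,y,_=J[k][0];c,pr,dr=plan(k)
    gripper_to(.045,50); movep([x,y,.10],pr)
    print(k,"cost",round(c,2),"hit",move_l([x,y,GZ],.1,max_force=8))
    gripper_to(0,50); o=observe(); print("open",o["opening"],"f",o["grasp_force"],"z",o["eef_pos"].round(4) if hasattr(o["eef_pos"],"round") else o["eef_pos"])
    move_l([x,y,UP],.15)
    o=observe();print("lifted open",o["opening"],"t",o["time_s"],"F",np.round(o["ft_force"],1)); return dr
def place(k,dr):
    X,Y,_=J[k][1]; z0=GZ+.038
    movep([X,Y,UP],dr); move_l([X,Y,z0+.012],.15)
    h=move_l([X,Y,z0-.003],.03,max_force=4)
    o=observe();print("contact",h,"dz",round(o["eef_pos"][2]-z0,4),"F",np.round(o["ft_force"],1))
    gripper_to(.045); move_l([X,Y,UP],.15); print("t",observe()["time_s"])
def shot(name):
    import cv2
    for n in("top","side"):
        p,d=get_image(n);np.savez(f"{n}_{name}.npz",p=p,d=d);cv2.imwrite(f"pics/{n}_{name}.png",p[:,:,::-1])
E
python3 - <<'E'
from job import *
dr=pick("large"); shot("lift"); place("large",dr); shot("p1")
import cv2; a=cv2.imread("pics/side_lift.png");b=cv2.imread("pics/side_p1.png");cv2.imwrite("pics/v1.png",np.vstack([a[60:340],b[60:340]]))
E
```

```text
large cost 0.53 hit False
open 0.012980754220221184 f 51.02765500545502 z [ 0.4493 -0.1026  0.0218]
lifted open 0.012687351873943405 t 5.7417 F [ 0.5 -0.2 -1.7]
contact True dz 0.0006 F [0.1 0.3 3.5]
t 9.0833
```

View pics/v1.png

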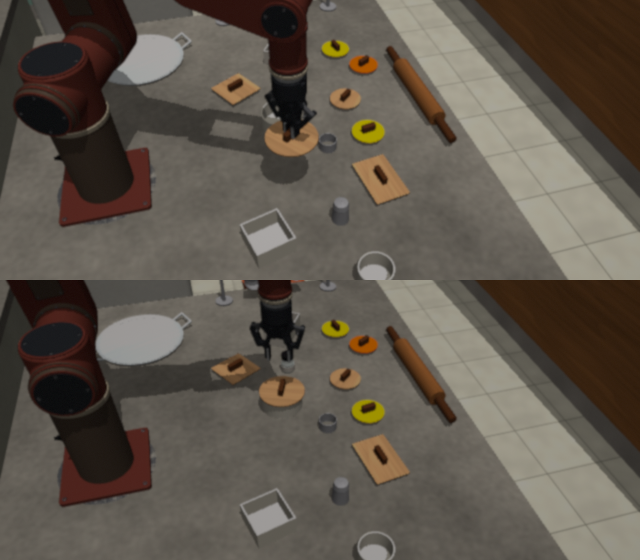

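The top panel shows the lid held level at (291,137). In the lower panel it sits on the large dish at (281,391), and contact came at the expected height. I'll do the other lids, stopping if a grasp comes out wrong.

```bash
python3 - <<'E'
from job import *
for k in("small","square","oblong"):
    dr=pick(k)
    assert .010<observe()["opening"]<.016
    place(k,dr)
x,y=.142,.609
movep([x,y,.231],rot(2.913)); hold(.5); shot("end")
from vis import *
C={n:cloud(n,np.load(n+"_end.npz")["d"]) for n in("top","side")}
for k,(_,D,_s) in J.items():
  for n in C:
    P=C[n];m=(np.hypot(P[...,0]-D[0],P[...,1]-D[1])<.08)&(P[...,2]>.048)&(P[...,2]<.062);q=P[m]
    A=np.c_[q[:,:2]-np.array(D[:2]),np.ones(len(q))];s=np.linalg.lstsq(A,q[:,2],rcond=None)[0]
    print(k,n,"target",D,"plate",rect(q[:,:2]),"z",s[2].round(4),"tilt deg",np.degrees(np.hypot(*s[:2])).round(2))
E
```

```text
small cost 0.97 hit False
open 0.012662043821864742 f 51.45816206932068 z [0.6626 0.1504 0.0222]
lifted open 0.012521495684316425 t 12.6583 F [-0.4  0.5 -2.2]
contact True dz 0.0009 F [-0.6  0.5  3.6]
t 17.15
square cost 1.78 hit False
open 0.01270997637549895 f 50.72991728782654 z [0.3632 0.2779 0.0219]
lifted open 0.012951946062146523 t 22.3333 F [-0.5  0.6 -1.4]
contact True dz 0.0006 F [0.1 0.  4.6]
t 26.725
oblong cost 1.62 hit False
open 0.012620377141079185 f 51.72603964805603 z [ 0.6559 -0.1663  0.0222]
lifted open 0.012761563156502452 t 30.5833 F [-0.6  0.2 -1.2]
contact True dz 0.0009 F [0.4 0.4 3.7]
t 35.1583
large top target (0.464, 0.1028, None) plate (array([0.4668, 0.1021]), 122, 121, -88.8) z 0.0544 tilt deg 0.17
large side target (0.464, 0.1028, None) plate (array([0.4643, 0.1007]), 125, 122, -89.2) z 0.0537 tilt deg 0.28
small top target (0.549, -0.4197, None) plate (array([ 0.5497, -0.4205]), 89, 87, 89.6) z 0.0551 tilt deg 0.26
small side target (0.549, -0.4197, None) plate (array([ 0.5487, -0.4219]), 89, 89, 26.6) z 0.054 tilt deg 0.16
square top target (0.3515, -0.2729, 14.0) plate (array([ 0.3522, -0.2738]), 105, 104, -76.1) z 0.055 tilt deg 0.24
square side target (0.3515, -0.2729, 14.0) plate (array([ 0.3516, -0.2741]), 108, 104, -76.1) z 0.0538 tilt deg 0.11
oblong top target (0.537, 0.4283, 57.0) plate (array([0.5397, 0.4292]), 142, 90, 57.2) z 0.054 tilt deg 0.23
oblong side target (0.537, 0.4283, 57.0) plate (array([0.5398, 0.4293]), 150, 93, 57.5) z 0.0534 tilt deg 0.14
```

View pics/top_end.png

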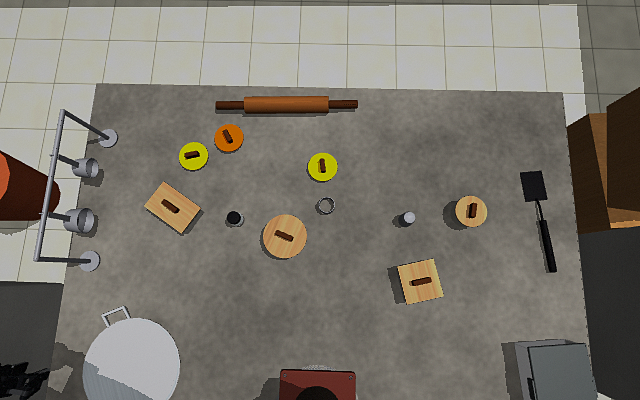

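View pics/side_end.png

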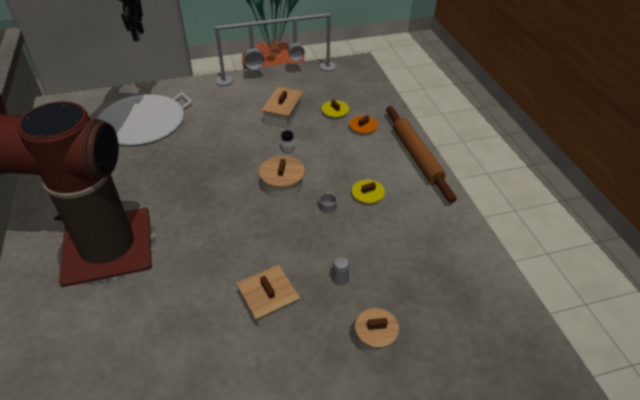

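All four lids are level at plate-top height 0.054–0.055 and within 3 mm of their dish centres: top-view pixels (285,236), (471,211), (420,281) and (172,207). The shaker (407,219) and jar (234,219) haven't moved, and the gripper is clear.

```bash
python3 -c "
from plant import *
print(job_done())"
```

```text
the job is handed in; nothing more can be done
None
```

All four wooden lids sit fully down and level on their matching dishes, the salt shaker and spice jar are where they were, the gripper has let go, and the job is handed in; the last lid was placed at about 35 s.

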